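# Nest the mixing cups and hold the ball tray ready to tip

### The job

Nest the cups in size order on the cardboard pad: first the blue medium cup into the white large one, then the yellow small cup into the blue. Then lift the ball tray by its black bar and, keeping it level with the loose ball at its centre, turn it about a quarter turn so that its red lip points straight away from the robot, with the tip of the lip just above the mouth of the yellow cup, ready to tip the ball in. Finish still holding the tray there, level and still, touching no cup, ball not tipped; leave the tape roll, jar and brush alone.

Things in the scene. Friction and masses are not known exactly. Their poses are not given: they have to be found in the camera images.
- pad: fixed square cardboard pad, 150 x 150 x 4 mm, lying square to the table; origin at the centre of its underside; its x axis always points straight away from the robot (world +x)
- large_cup: loose white plastic mixing cup standing on the pad, open upward: 56 mm high, outside diameter 96 mm from 30 mm up to the rim, narrowing to 80 mm at the foot, wall 3 mm, floor 5 mm thick; origin at the centre of its underside, z up
- medium_cup: loose blue plastic mixing cup standing on the table, open upward: 84 mm high, outside diameter 68 mm from 30 mm up to the rim (straight wall, to be gripped there across the diameter), narrowing to 56 mm at the foot, wall 3 mm, floor 5 mm, 90 g; origin at the centre of its underside, z up. Seated in the large cup its rim stands 33 mm above the large rim
- small_cup: loose yellow plastic mixing cup standing on the table, open upward: 112 mm high, outside diameter 48 mm from 30 mm up to the rim (straight wall, to be gripped there across the diameter), narrowing to 38 mm at the foot, wall 3 mm, floor 5 mm, 70 g; origin at the centre of its underside, z up. Seated in the medium cup its rim stands 33 mm higher, 126 mm above the table
- tray: loose round grey ball tray on the table, 122 mm across, a shallow 12 degree cone, rim 21 mm high, about 220 g; origin at the centre of its underside, z up, x towards the red pouring lip, which starts pointing roughly to world +y. A fixed arch crosses it along its y: posts at 57 mm either side carry a black bar 120 mm long, 14 mm wide (along x), 14 mm tall
- tray_center (a point): lowest point of the tray's dish, on its axis, 8 mm above the underside, where the ball rests
- tray_lip (a point): tip of the tray's red pouring lip (30 mm wide), on the tray's x axis 80 mm from its centre, 25 mm above the underside
- tray_grip (a point): middle of the tray's black carrying bar (mid-height), 85 mm above the underside; pinch the bar here from above, fingers closing along the tray's x
- ball_center (a point): centre of the loose steel ball, 28 mm diameter, 90 g, resting free at the centre of the dish under the bar; it rolls if the tray is jerked or tipped
- tape_roll: bystander: yellow roll of tape lying flat, 96 mm across, 25 mm high; origin at the centre of its underside
- filler_jar: bystander: closed jar with red cap, 72 mm across, 85 mm high; origin at the centre of its underside
- brush: bystander: paint brush with wooden handle lying on the table; origin below its middle, handle along its -x

How it is judged (in metres and radians):
On the way, in this order (a step that is already met when the one before it is completed fails the run):
1. the blue medium cup stands in the white large cup on the pad, let go (horizontal distance between medium_cup and large_cup below 0.022 m and z of medium_cup in the frame of large_cup between 0 and 0.013 m and angle between medium_cup's own z axis and vertical below 0.15 rad and horizontal distance between large_cup and pad below 0.045 m and height (world z) of large_cup below 0.012 m and angle between large_cup's own z axis and vertical below 0.1 rad and contact force between the fingers and medium_cup below 0.1 N), for 0.2 s.
2. the yellow small cup stands in the blue one, let go (horizontal distance between medium_cup and large_cup below 0.022 m and z of medium_cup in the frame of large_cup between 0 and 0.013 m and angle between each of medium_cup, small_cup's own z axis and vertical below 0.15 rad and horizontal distance between small_cup and medium_cup below 0.022 m and z of small_cup in the frame of medium_cup between 0 and 0.013 m and horizontal distance between large_cup and pad below 0.045 m and height (world z) of large_cup below 0.012 m and angle between large_cup's own z axis and vertical below 0.1 rad and contact force between the fingers and small_cup below 0.1 N), for 0.2 s.
3. the tray is lifted off the table in the fingers, level, ball at its centre (height (world z) of tray above 0.04 m and contact force between the fingers and tray above 1 N and angle between tray's own z axis and vertical below 0.12 rad and horizontal distance between ball_center and tray_center below 0.015 m), for 0.2 s.
At the end, for the whole second after the job is handed in: Cups nested upright on the pad (axes within 22 mm), untouched; tray in the fingers, still, underside 128-260 mm up, level and lip towards +x within 0.12 and 0.25 rad, lip tip within 26 mm of the yellow cup's axis, ball within 12 mm of the dish centre (all of step 2 and contact force between the fingers and tray above 1 N and height (world z) of tray between 0.128 and 0.26 m and angle between tray's own z axis and vertical below 0.12 rad and angle between the x axis of tray and the x axis of pad, either way round below 0.25 rad and x of tray in the frame of pad below 0.01 m and horizontal distance between tray_lip and small_cup below 0.026 m and horizontal distance between ball_center and tray_center below 0.012 m and linear speed of tray below 0.03 m/s and angular speed of tray below 0.2 rad/s and contact force between each of tray, the arm and small_cup below 0.1 N and contact force between each of tray, the arm, the fingers and medium_cup below 0.1 N and contact force between each of tray, the arm, the fingers and large_cup below 0.1 N); the arm keeps its last pose, push and grip.
It fails at once if the ball runs more than 25 mm from the centre of the dish (horizontal distance between ball_center and tray_center above 0.025 m).
It fails at once if the tray is tilted by more than 0.25 rad (angle between tray's own z axis and vertical above 0.25 rad).
It fails at once if the tape roll is moved by more than 25 mm (distance of tape_roll from where it was at the start of the episode above 0.025 m).
It fails at once if the filler jar is moved by more than 25 mm (distance of filler_jar from where it was at the start of the episode above 0.025 m).
It fails at once if the brush is moved by more than 25 mm (distance of brush from where it was at the start of the episode above 0.025 m).
It also fails if it takes over 72 s, if anything falls off the work surface, if the arm or the gripper's body presses on something with over 40 N, if the wrist force passes 120 N, or if a joint passes its speed limit or range.

### The arm

A 6-joint arm with a two-finger parallel gripper is mounted at the origin on the work surface. World frame = base frame: x ahead of the robot, y to its left, z up, the work surface at z = 0. Lengths are in m, angles in degrees, forces in N, time in s.
With the tool pointing down it reaches from about 0.4 to 0.825 m from the base axis. Payload 7 kg.
Tool frame: the origin (TCP) lies on the centre line of the jaws, within the pads' length; the fingertips stand 11 mm ahead of it and the grasp point (between the pads) lies 8 mm behind it; z points along the fingers, y is the line along which they close (so a half turn about z gives the same grasp; the last joint's range is limited). The gripper opens to 88 mm and grips with 3 to 60 N. Pads are 19 mm wide; open, the fingers measure 130 mm over their backs; the gripper's body (78 mm by 193 mm) begins 47 mm behind the grasp point.
Start: joints at [-59.754, 20.546, 0.682, 0, -70.136, -16.507], TCP at [0.16, -0.656, 0.238] pointing down, gripper open.
Joint ranges: [-176.03, 176.03], [-82.01, 121.73], [-58.28, 71.71], [-173.87, 95.51], [-174.79, -0.11], [-173.66, 173.66]. Speed limits (degrees/s): [136.94, 136.94, 172.46, 180, 180, 180].

### API

Orientations are given as [roll, pitch, yaw] about the fixed x, y, z axes, in that order (R = Rz(yaw) Ry(pitch) Rx(roll)).
In Python, from plant import r, capture, camera_model, job gives the robot as it stands.
- The arm moves only by the tool drive_tool, never from a script. Its argument "increments" is a list that holds one entry, the list of rows, each a list of 5 numbers: the gripper's target within -1 to 1 (fully open at 1, half-way at 0, shut at -1), then the shift along the tool's x, y, z scaled (see below), then the turn about the tool's z scaled (see below). In form: [[[gripper, tx, ty, tz, roll], ...]]. A call has 1 to 5 rows; each row is the pose to reach, as a shift and turn from the pose commanded when the call began, along the tool's axes at that moment, turning the shorter way round; what a row does not reach only later rows make up. The controller multiplies each number of a shift by 120 mm and each number of a turn by 360 degrees. A row lasts 1/8 s, in which the tool goes at most 62.5 mm and 10.7 degrees, less where a joint would pass 70% of its speed; a pose out of reach is approached as far as the arm can. A call with a number of a shift or a turn outside -1 to 1 is refused whole. A call with a gripper value outside its range is refused whole. The fingers move at their own pace and stop on an object; "squeeze" is the grip in N (left out, the last holds). Time passes only in rows, so rows that repeat a pose let the fingers close. It gives the time, the measured TCP pose, the force, the opening and the grip force at its end, in the units of the state.
- r.get_state(): the state, without advancing time (a new reading comes with each control period).
- capture(name): name is "side" or "top" or "wrist"; returns the picture (384x512x3 uint8, red, green, blue); there is no depth.
- camera_model(name): a dict with "camera_matrix" (3x3 intrinsics, pixels), "rvec" (rotation vector, rad) and "tvec" (3), from world to camera coordinates, as OpenCV has them. Camera axes: x right, y down, z forward; pixel columns grow to the right and rows downward; lengths in m; the calibration is good to about 2 mm. A picture is of the moment at which its call begins: read the wrist's pose just before it. camera_model takes no time and is no camera call; for the wrist camera it gives the pose at the moment of the call.
- job.close_job(): hands the job in; it is judged then, once.
The state is a dict: "time_s": time; "joints": joint angles; "qd": joint speeds; "joint_torque": joint torques, N m; "tcp_pos": TCP position; "eef_rot": TCP orientation; "contact_force": force on the tool from outside, world axes, zero at the start; "moment": the same for the moment, N m; "gripper_width": finger opening in m; "gripper_force": force on a finger pad.
Only numpy, scipy, OpenCV 4.12 (cv2) and the standard library are available. Lean on these libraries where they do the work, as an engineer would, in place of code of your own. Each camera call takes 0.05 s, during which the arm holds its last target. There are 200 camera calls.

## Working session

There is one attempt and no reset: what is moved stays moved. The work goes in short steps, Python scripts to look and compute and a tool call to move; the robot and the scene stay as the last step left them, time stands still between calls to the robot, and variables do not carry over. Pictures are saved under pics/ and viewed, at most 10 in all, crops included, and the job is handed in when it is done.

Besides the shell and the picture viewer there is one more tool, called after "Call:" as a command line: name --argument value ..., lists and objects as JSON in quotes. drive_tool: Moves the arm, as the interface text tells. Its arguments: {"type":"object","properties":{"increments":{"type":"array"},"squeeze":{"type":"number"}},"required":["increments"]}

```bash
mkdir -p pics; ls; python3 - <<'E'
from plant import r,capture,camera_model,job
import cv2,numpy as np
print(r.get_state())
for n in("top","side"):
    im=capture(n); cv2.imwrite(f"pics/{n}0.png",im[...,::-1]); m=camera_model(n)
    R=cv2.Rodrigues(np.array(m["rvec"]))[0]; print(n,m["camera_matrix"],-R.T@np.array(m["tvec"]).ravel(),R.round(2))
a=cv2.imread("pics/top0.png");b=cv2.imread("pics/side0.png")
E
```

```text
pics
{'time_s': 0.0, 'joints': array([-5.97513535e+01,  2.05924196e+01,  6.31836502e-01, -1.90641664e-02,
       -7.01353068e+01, -1.65076480e+01]), 'qd': array([-0.03326377,  0.00297216, -0.01121429,  0.0019209 , -0.08226292,
       -0.04044447]), 'joint_torque': array([ 7.42756620e-04, -5.82722390e+01,  2.93063951e+01,  6.99760839e+00,
        6.91613270e-03, -1.00749439e-04]), 'tcp_pos': array([ 0.16019469, -0.65521897,  0.23660016]), 'eef_rot': array([ 1.79902970e+02, -1.00663892e-02, -1.66265486e+02]), 'contact_force': array([ 1.51342161,  0.11578133, -0.05530404]), 'moment': array([ 0.03553108,  0.01025153, -0.00333339]), 'gripper_force': 0.0, 'gripper_width': 0.08756777947588386}
top [[406.97990952   0.         248.964445  ]
 [  0.         406.97990952 186.60738403]
 [  0.           0.           1.        ]] [0.52591553 0.05405237 1.15631489] [[-0.02 -1.    0.01]
 [-1.    0.02 -0.06]
 [ 0.06 -0.01 -1.  ]]
side [[478.74805494   0.         254.83991039]
 [  0.         478.74805494 195.3626247 ]
 [  0.           0.           1.        ]] [-0.07427659  0.67923267  1.12233361] [[-0.67 -0.74  0.01]
 [-0.57  0.5  -0.66]
 [ 0.48 -0.44 -0.75]]
```

View pics/top0.png

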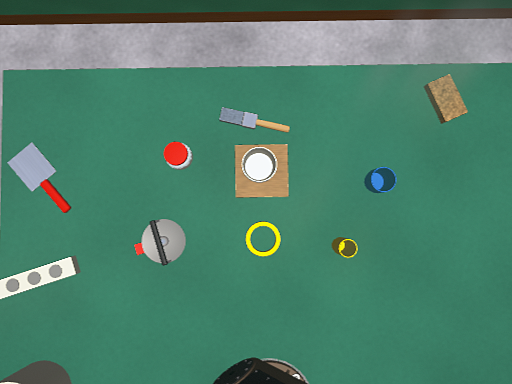

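View pics/side0.png

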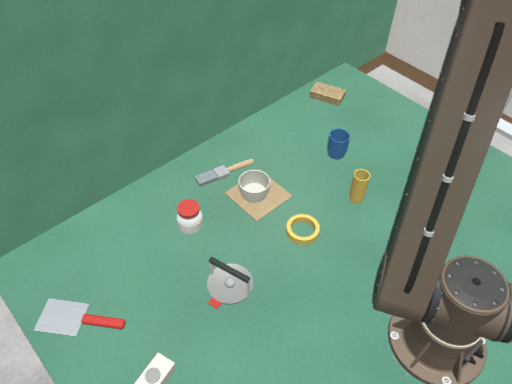

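The top view shows the white cup at (260,163) on the pad, blue at (381,180), yellow at (347,247), and the tape at (263,239). The tray is at (163,241) with its lip at (139,249), and the jar is at (177,154). The side view agrees.

```bash
cat > h.py <<'E'
from plant import r,capture,camera_model,job
import cv2,numpy as np
def load(n):
    m=camera_model(n); return np.array(m["camera_matrix"]),cv2.Rodrigues(np.array(m["rvec"]))[0],np.array(m["tvec"]).ravel()
def cast(cam,px,z):
    K,R,t=cam; c=-R.T@t
    p=np.c_[np.asarray(px,float).reshape(-1,2),np.ones(len(np.asarray(px).reshape(-1,2)))]
    d=(R.T@np.linalg.inv(K)@p.T).T
    return (c+d*((z-c[2])/d[:,2])[:,None])[:,:2]
def blob(mask,near=None,rad=60,amin=8):
    cs,_=cv2.findContours(mask.astype(np.uint8),cv2.RETR_EXTERNAL,cv2.CHAIN_APPROX_NONE)
    cs=[c for c in cs if cv2.contourArea(c)>amin]
    if near is not None: cs=[c for c in cs if np.hypot(*(c.reshape(-1,2).mean(0)-near))<rad]
    return max(cs,key=cv2.contourArea).reshape(-1,2) if cs else None
def rim(cam,c,z,R):
    "known-radius rim circle from silhouette: outward extreme and the two sides"
    K,Rm,t=cam; C=(-Rm.T@t)[:2]
    p=cast(cam,c,z); u=p.mean(0)-C; u/=np.linalg.norm(u); v=np.array([-u[1],u[0]])
    a=(p-C)@u; b=(p-C)@v
    return C+u*(a.max()-R)+v*(b.max()+b.min())/2, b.max()-b.min(), a.max()-a.min()
E
python3 - <<'E'
from h import *
im=cv2.imread("pics/top0.png"); hsv=cv2.cvtColor(im,cv2.COLOR_BGR2HSV); H,S,V=[x.astype(int) for x in cv2.split(hsv)]
cam=load("top")
for px in [(381,180),(375,180),(347,247),(339,245),(260,163),(244,163),(242,190),(150,241),(160,241),(139,249),(100,300),(263,223)]: print(px,hsv[px[1],px[0]],end=" ")
print()
blue=(H>98)&(H<125)&(S>120); b=blob(blue,(381,180),30); print("blue",rim(cam,b,.084,.034))
ye=(H>15)&(H<35)&(S>120); y=blob(ye,(347,247),30); print("yel",rim(cam,y,.112,.024))
t=blob(ye,(263,239),30); print("tape",rim(cam,t,.025,.048))
tan=((H<25)&(S>60)&(V>80)); 
p=blob(tan,(262,170),30); pr=cv2.minAreaRect(cast(cam,p,.004).astype(np.float32)); print("pad",pr)
w=(S<60); w=blob(w,(260,163),30); print("white",rim(cam,w,.060,.048))
red=((H<8)|(H>172))&(S>150); l=blob(red,(139,249),20); print("lip",cast(cam,l,.025).mean(0),np.ptp(cast(cam,l,.025),axis=0))
blk=(V<75); k=blob(blk,(160,241),30); print("bar",cv2.minAreaRect(cast(cam,k,.092).astype(np.float32)))
g=(S<60)|(V<75); g=blob(g,(163,241),20); print("tray",rim(cam,g,.021,.061))
j=blob(red,(177,154),20); print("jar",rim(cam,j,.085,.03))
print("brush",cast(cam,[(288,128),(220,115)],.01))
E
```

```text
(381, 180) [106 184 224] (375, 180) [106 185 220] (347, 247) [ 29 133  92] (339, 245) [ 28 226 227] (260, 163) [102   5 251] (244, 163) [ 25  36 119] (242, 190) [ 16 115 195] (150, 241) [ 24   7 196] (160, 241) [66 49 26] (139, 249) [  2 198 247] (100, 300) [ 79 136 131] (263, 223) [ 30 255 252] 
blue (array([ 0.60655537, -0.310772  ]), np.float64(0.06604567858972395), np.float64(0.0680572385876631))
yel (array([ 0.42995308, -0.20379826]), np.float64(0.046876717998615314), np.float64(0.06594481929688803))
tape (array([0.4527715 , 0.00974983]), np.float64(0.09514814123703996), np.float64(0.0953426876929527))
pad ((0.6447957158088684, 0.008166000247001648), (0.15023714303970337, 0.14871159195899963), 89.0710678100586)
white (array([0.65485257, 0.01637349]), np.float64(0.09667990609931255), np.float64(0.09652602849320444))
lip [0.43136771 0.35171285] [0.03006815 0.02470986]
bar ((0.45213839411735535, 0.2832809388637543), (0.11961577832698822, 0.014941263943910599), 16.830169677734375)
tray (array([0.45193811, 0.28381723]), np.float64(0.12753323150659776), np.float64(0.12096920428308211))
jar (array([0.68622639, 0.23958275]), np.float64(0.06027118130797583), np.float64(0.06278482977253058))
brush [[ 0.76283348 -0.06981157]
 [ 0.80358352  0.12333616]]
```

```bash
python3 - <<'E'
from h import *
im=cv2.imread("pics/top0.png"); hsv=cv2.cvtColor(im,cv2.COLOR_BGR2HSV); H,S,V=[x.astype(int) for x in cv2.split(hsv)]
cam=load("top")
print([tuple(hsv[180,x]) for x in range(358,402,2)])
for hi in (88,92,95):
    b=blob((H>hi)&(H<130)&(S>60),(381,180),30); print(rim(cam,b,.084,.034),b.min(0),b.max(0))
im=cv2.imread("pics/side0.png"); hsv=cv2.cvtColor(im,cv2.COLOR_BGR2HSV); H,S,V=[x.astype(int) for x in cv2.split(hsv)]
cam=load("side")
b=blob((H>95)&(H<130)&(S>100),(338,145),30); print("side blue",rim(cam,b,.084,.034))
b=blob((H>14)&(H<35)&(S>120),(359,186),25); print("side yel",rim(cam,b,.112,.024))
b=blob((S<70)&(V>90),(255,186),30); print("side white",rim(cam,b,.060,.048))
b=blob(V<60,(229,270),30); print("side bar",cv2.minAreaRect(cast(cam,b,.085).astype(np.float32)))
E
```

```text
[(np.uint8(80), np.uint8(135), np.uint8(130)), (np.uint8(79), np.uint8(134), np.uint8(129)), (np.uint8(80), np.uint8(137), np.uint8(128)), (np.uint8(84), np.uint8(136), np.uint8(105)), (np.uint8(97), np.uint8(156), np.uint8(80)), (np.uint8(95), np.uint8(163), np.uint8(78)), (np.uint8(97), np.uint8(169), np.uint8(80)), (np.uint8(106), np.uint8(195), np.uint8(225)), (np.uint8(106), np.uint8(186), np.uint8(221)), (np.uint8(106), np.uint8(188), np.uint8(220)), (np.uint8(106), np.uint8(183), np.uint8(221)), (np.uint8(106), np.uint8(185), np.uint8(221)), (np.uint8(106), np.uint8(186), np.uint8(235)), (np.uint8(93), np.uint8(157), np.uint8(73)), (np.uint8(97), np.uint8(169), np.uint8(86)), (np.uint8(96), np.uint8(160), np.uint8(83)), (np.uint8(95), np.uint8(162), np.uint8(82)), (np.uint8(95), np.uint8(159), np.uint8(80)), (np.uint8(87), np.uint8(150), np.uint8(63)), (np.uint8(103), np.uint8(169), np.uint8(193)), (np.uint8(79), np.uint8(136), np.uint8(131)), (np.uint8(80), np.uint8(139), np.uint8(130))]
(array([ 0.60726452, -0.31256307]), np.float64(0.06788588582432928), np.float64(0.0873579
[... 209 characters left out ...]
805416351848), np.float64(0.06922539134542832)) [370 167] [396 192]
side blue (array([ 0.60394128, -0.3109545 ]), np.float64(0.06659741946495124), np.float64(0.14494977469749526))
side yel (array([ 0.42598597, -0.20192775]), np.float64(0.04219869561484607), np.float64(0.13317130933397858))
side white (array([0.64467335, 0.00521934]), np.float64(0.2008210954265074), np.float64(0.18969127889960413))Traceback (most recent call last):
  File "<stdin>", line 12, in <module>
  File "h.py", line 7, in cast
    p=np.c_[np.asarray(px,float).reshape(-1,2),np.ones(len(np.asarray(px).reshape(-1,2)))]
            ~~~~~~~~~~~~~~~~~~~~~~~~~~~~^^^^^^
ValueError: cannot reshape array of size 1 into shape (2)
```

Call:
drive_tool --increments '[[[1, -0.3, 0.14, 0, -0.028], [1, -0.65, 0.29, 0, -0.056], [1, -1, 0.45, 0, -0.084], [1, -1, 0.45, 0, -0.112], [1, -1, 0.45, 0, -0.14]]]' --squeeze 25

```text
time_s: 0.72
tcp_pos: [0.2647, -0.574, 0.2373]
eef_rot: [180.0, 0.0, -115.4]
contact_force: [-0.2, -0.4, -0.5]
gripper_width: 0.0873
gripper_force: 0.0
```

```bash
cat >> h.py <<'E'
def delta(x,y,z,yaw,tz=None):
    s=r.get_state(); p=s["tcp_pos"]; a=np.radians(s["eef_rot"][2]); d=np.array([x,y,z])-p
    t=np.array([d[0]*np.cos(a)+d[1]*np.sin(a), d[0]*np.sin(a)-d[1]*np.cos(a), -d[2]])/.12
    dy=(yaw-s["eef_rot"][2]+180)%360-180
    print("t",round(s["time_s"],2),"tcp",p.round(4),s["eef_rot"].round(1),"q",s["joints"].round(0),"w",round(s["gripper_width"],4),"units",t.round(3),"roll",round(-dy/360,3))
E
python3 -c "
from h import *
delta(.606,-.311,.17,-90)"
```

```text
t 0.72 tcp [ 0.2647 -0.574   0.2373] [ 180.     0.  -115.4] q [-48.  17.  -5.  -0. -68.  22.] w 0.0873 units [-3.201 -1.627  0.561] roll -0.071
```

Call:
drive_tool --increments '[[[1, -0.5, -0.25, 0, -0.03], [1, -1, -0.5, 0, -0.06], [1, -1, -0.5, 0, -0.0706]]]'

```text
time_s: 1.1
tcp_pos: [0.3729, -0.4907, 0.2372]
eef_rot: [180.0, 0.0, -90.0]
contact_force: [-0.7, -0.8, 1.0]
gripper_width: 0.0879
gripper_force: 0.0
```

```bash
python3 -c "
from h import *
delta(.606,-.311,.17,-90)"
```

```text
t 1.1 tcp [ 0.3729 -0.4907  0.2372] [180.   0. -90.] q [-35.  15.  -7.  -0. -68.  35.] w 0.0879 units [-1.498 -1.942  0.56 ] roll -0.0
```

Call:
drive_tool --increments '[[[1, -0.35, -0.45, 0, 0], [1, -0.75, -0.97, 0, 0]]]'

```text
time_s: 1.35
tcp_pos: [0.4706, -0.4162, 0.2373]
eef_rot: [180.0, 0.0, -90.5]
contact_force: [1.1, -0.9, -0.8]
gripper_width: 0.0878
gripper_force: 0.0
```

Call:
drive_tool --increments '[[[1, -0.35, -0.45, 0, 0], [1, -0.73, -0.94, 0, 0], [1, -0.73, -0.94, 0, 0], [1, -0.73, -0.94, 0, 0]]]'

```text
time_s: 1.85
tcp_pos: [0.584, -0.3293, 0.2366]
eef_rot: [179.9, 0.0, -90.3]
contact_force: [0.3, -0.2, 0.8]
gripper_width: 0.0873
gripper_force: 0.0
```

```bash
python3 - <<'E'
from h import *
delta(.606,-.311,.14,-90)
cam=load("wrist"); im=capture("wrist")[...,::-1]; cv2.imwrite("pics/w1.png",im)
hsv=cv2.cvtColor(im,cv2.COLOR_BGR2HSV); H,S,V=[x.astype(int) for x in cv2.split(hsv)]
b=blob((H>90)&(H<130)&(S>60))
if b is not None: print(rim(cam,b,.084,.034),b.min(0),b.max(0),-cam[1].T@cam[2])
E
```

```text
t 1.85 tcp [ 0.584  -0.3293  0.2366] [179.9   0.  -90.3] q [-13.  20.   0.  -0. -70.  12.] w 0.0873 units [-0.154 -0.183  0.805] roll -0.001
(array([ 0.60715047, -0.31125577]), np.float64(0.06714782537856784), np.float64(0.07533955177885096)) [195 159] [263 231] [ 0.58360545 -0.39406611  0.38345962]
```

View pics/w1.png

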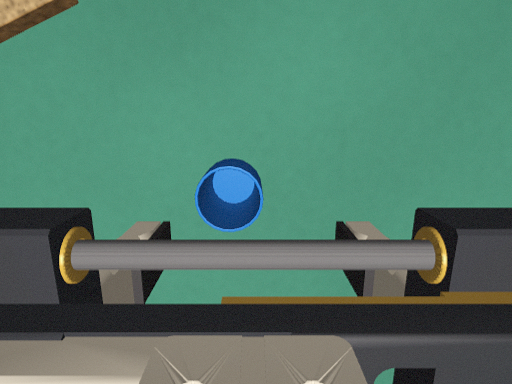

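The wrist view shows the blue rim at (230,198). That puts the cup at (0.607, -0.311), which matches the top view.

Call:
drive_tool --increments '[[[1, -0.154, -0.19, 0.2, 0], [1, -0.154, -0.19, 0.6, 0], [1, -0.154, -0.19, 0.8, 0], [1, -0.154, -0.19, 0.8, 0]]]'

```text
time_s: 2.4
tcp_pos: [0.6038, -0.3129, 0.1395]
eef_rot: [179.8, 0.1, -90.5]
contact_force: [-0.2, -0.2, 0.5]
gripper_width: 0.0875
gripper_force: 0.0
```

```bash
python3 -c "
from h import *
delta(.607,-.311,.07,-90)"
```

```text
t 2.4 tcp [ 0.6038 -0.3129  0.1395] [ 1.798e+02  1.000e-01 -9.050e+01] q [-11.  25.  -6.  -0. -60.  10.] w 0.0875 units [-0.016 -0.026  0.58 ] roll -0.002
```

Call:
drive_tool --increments '[[[1, -0.016, -0.026, 0.2, 0], [1, -0.016, -0.026, 0.4, 0], [1, -0.016, -0.026, 0.58, 0], [1, -0.016, -0.026, 0.58, 0]]]'

```text
time_s: 2.9
tcp_pos: [0.6085, -0.311, 0.072]
eef_rot: [179.9, 0.0, -90.5]
contact_force: [-0.1, 0.3, 0.6]
gripper_width: 0.0877
gripper_force: 0.0
```

Call:
drive_tool --increments '[[[0.3, 0, 0, 0, 0], [0.3, 0, 0, 0, 0], [0.3, 0, 0, 0, 0], [0.3, 0, 0, 0, 0], [0.3, 0, 0, 0, 0]]]' --squeeze 20

```text
time_s: 3.52
tcp_pos: [0.6097, -0.3107, 0.0734]
eef_rot: [-179.9, -0.0, -90.4]
contact_force: [-2.5, -0.0, 6.3]
gripper_width: 0.0689
gripper_force: 20.0
```

Call:
drive_tool --increments '[[[0.3, 0, 0, -0.15, 0], [0.3, 0, 0, -0.4, 0], [0.3, 0, 0, -0.65, 0], [0.3, 0, 0, -0.85, 0], [0.3, 0, 0, -0.85, 0]]]'

```text
time_s: 4.15
tcp_pos: [0.6109, -0.3106, 0.1775]
eef_rot: [-179.7, -0.1, -90.4]
contact_force: [0.4, 1.3, -1.6]
gripper_width: 0.0686
gripper_force: 20.0
```

Call:
drive_tool --increments '[[[0.3, -0.2, -0.05, 0, 0], [0.3, -0.5, -0.1, 0, 0], [0.3, -0.8, -0.15, 0, 0], [0.3, -1, -0.19, 0, 0], [0.3, -1, -0.19, 0, 0]]]'

```text
time_s: 4.78
tcp_pos: [0.6331, -0.1886, 0.1734]
eef_rot: [180.0, 0.0, -90.3]
contact_force: [0.0, -0.6, -2.0]
gripper_width: 0.0684
gripper_force: 20.0
```

Call:
drive_tool --increments '[[[0.3, -0.2, -0.05, 0, 0], [0.3, -0.5, -0.1, 0, 0], [0.3, -0.8, -0.15, 0, 0], [0.3, -1, -0.19, 0, 0], [0.3, -1, -0.19, 0, 0]]]'

```text
time_s: 5.4
tcp_pos: [0.6571, -0.0695, 0.1736]
eef_rot: [180.0, 0.0, -90.4]
contact_force: [0.5, -0.0, -1.7]
gripper_width: 0.0689
gripper_force: 20.0
```

```bash
python3 - <<'E'
from h import *
delta(.6545,.0165,.17,-90)
cam=load("wrist"); im=capture("wrist")[...,::-1]; cv2.imwrite("pics/w2.png",im)
cv2.imwrite("pics/w2b.png",np.hstack([capture("top")[100:300,150:450,::-1],im[::2,::2][:200]]))
E
```

```text
t 5.4 tcp [ 0.6571 -0.0695  0.1736] [180.    0.  -90.4] q [ 11.  22.  -6.  -0. -62. -11.] w 0.0689 units [-0.716  0.026  0.03 ] roll -0.001Traceback (most recent call last):
  File "<stdin>", line 4, in <module>
    return _nx.concatenate(arrs, 1, dtype=dtype, casting=casting)
           ~~~~~~~~~~~~~~~^^^^^^^^^^^^^^^^^^^^^^^^^^^^^^^^^^^^^^^
ValueError: all the input array dimensions except for the concatenation axis must match exactly, but along dimension 0, the array at index 0 has size 200 and the array at index 1 has size 192
```

Call:
drive_tool --increments '[[[0.3, -0.2, 0.01, 0, 0], [0.3, -0.5, 0.02, 0, 0], [0.3, -0.717, 0.026, 0, 0], [0.3, -0.717, 0.026, 0, 0], [0.3, -0.717, 0.026, 0, 0]]]'

```text
time_s: 6.12
tcp_pos: [0.6543, 0.0144, 0.1739]
eef_rot: [180.0, -0.0, -90.5]
contact_force: [0.1, -0.3, -1.0]
gripper_width: 0.0684
gripper_force: 20.0
```

```bash
python3 - <<'E'
from h import *
delta(.6545,.0165,.0823,-90)
cam=load("wrist"); im=capture("wrist")[...,::-1]; cv2.imwrite("pics/w3.png",im)
E
```

```text
t 6.12 tcp [0.6543 0.0144 0.1739] [180.   -0.  -90.5] q [ 18.  21.  -7.   0. -62. -19.] w 0.0684 units [-0.017 -0.002  0.763] roll -0.001
```

View pics/w3.png

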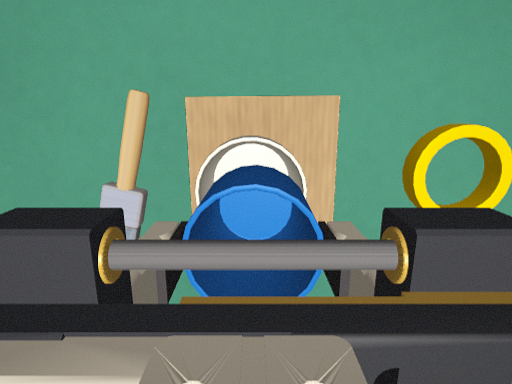

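The blue cup hangs upright with the white rim, around (251,180), directly below it. Lowering now.

Call:
drive_tool --increments '[[[0.3, -0.017, 0, 0.15, 0], [0.3, -0.017, 0, 0.35, 0], [0.3, -0.017, 0, 0.55, 0], [0.3, -0.017, 0, 0.7, 0], [0.3, -0.017, 0, 0.755, 0]]]'

```text
time_s: 6.8
tcp_pos: [0.6531, 0.0167, 0.0821]
eef_rot: [179.8, -0.1, -90.5]
contact_force: [-13.6, 0.4, 29.2]
gripper_width: 0.0684
gripper_force: 20.2
```

Call:
drive_tool --increments '[[[0.3, 0, 0, 0, 0], [0.3, 0, 0, 0, 0], [0.7, 0, 0, 0, 0], [1, 0, 0, 0, 0], [1, 0, 0, 0, 0]]]'

```text
time_s: 7.42
tcp_pos: [0.6545, 0.0175, 0.0836]
eef_rot: [-180.0, 0.0, -90.4]
contact_force: [0.3, -0.6, -0.2]
gripper_width: 0.086
gripper_force: 0.0
```

Call:
drive_tool --increments '[[[1, 0, 0, 0, 0], [1, 0, 0, -0.1, 0], [1, 0, 0, -0.3, 0], [1, 0, 0, -0.6, 0], [1, 0, 0, -1, 0]]]'

```text
time_s: 8.05
tcp_pos: [0.6538, 0.0173, 0.2045]
eef_rot: [179.9, -0.0, -90.4]
contact_force: [0.8, 0.6, 1.1]
gripper_width: 0.0876
gripper_force: 0.0
```

```bash
python3 - <<'E'
from h import *
delta(.4285,-.203,.2,-90)
cam=load("wrist"); im=capture("wrist")[...,::-1]; cv2.imwrite("pics/w4.png",im)
hsv=cv2.cvtColor(im,cv2.COLOR_BGR2HSV); H,S,V=[x.astype(int) for x in cv2.split(hsv)]
b=blob((H>90)&(H<130)&(S>60)); print(rim(cam,b,.093,.034),b.min(0),b.max(0))
E
```

```text
t 8.05 tcp [0.6538 0.0173 0.2045] [179.9  -0.  -90.4] q [ 19.  20.  -5.  -0. -65. -19.] w 0.0876 units [1.851 1.863 0.038] roll -0.001
(array([0.65267995, 0.01675606]), np.float64(0.06699529036713105), np.float64(0.07195796890057933)) [214 146] [293 229]
```

View pics/w4.png

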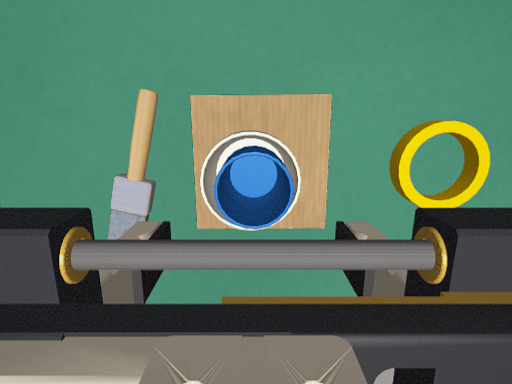

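The blue cup is seated in the white one, rim at (254,190), position (0.653, 0.017). On to the yellow cup.

Call:
drive_tool --increments '[[[1, 0.4, 0.4, 0, 0], [1, 0.8, 0.8, 0, 0], [1, 0.93, 0.93, 0, 0]]]'

```text
time_s: 8.48
tcp_pos: [0.5399, -0.0948, 0.2045]
eef_rot: [-179.9, 0.0, -90.5]
contact_force: [0.8, 0.4, -0.3]
gripper_width: 0.0877
gripper_force: 0.0
```

Call:
drive_tool --increments '[[[1, 0.4, 0.4, 0, 0], [1, 0.8, 0.8, 0, 0], [1, 0.92, 0.92, 0, 0], [1, 0.92, 0.92, 0, 0]]]'

```text
time_s: 8.98
tcp_pos: [0.4293, -0.2041, 0.2045]
eef_rot: [-179.9, -0.0, -90.6]
contact_force: [1.2, 0.1, 1.1]
gripper_width: 0.0876
gripper_force: 0.0
```

```bash
python3 - <<'E'
from h import *
delta(.4285,-.203,.099,-90)
cam=load("wrist"); im=capture("wrist")[...,::-1]; cv2.imwrite("pics/w5.png",im)
hsv=cv2.cvtColor(im,cv2.COLOR_BGR2HSV); H,S,V=[x.astype(int) for x in cv2.split(hsv)]
b=blob((H>18)&(H<35)&(S>100)&(np.arange(384)[:,None]<238),(256,200),80); print(rim(cam,b,.112,.024),b.min(0),b.max(0))
E
```

```text
t 8.97 tcp [ 0.4293 -0.2041  0.2045] [-179.9   -0.   -90.6] q [ -2.   3. -27.   0. -60.   1.] w 0.0876 units [-0.009  0.007  0.879] roll -0.002
(array([ 0.43036625, -0.20440822]), np.float64(0.04724838559620323), np.float64(0.05732195747420411)) [221 155] [281 226]
```

Call:
drive_tool --increments '[[[1, 0, 0, 0.25, 0], [1, 0, 0, 0.5, 0], [1, 0, 0, 0.75, 0], [1, 0, 0, 0.87, 0], [1, 0, 0, 0.87, 0]]]'

```text
time_s: 9.65
tcp_pos: [0.4308, -0.2024, 0.0985]
eef_rot: [179.9, -0.0, -90.4]
contact_force: [0.6, -0.3, 0.3]
gripper_width: 0.0872
gripper_force: 0.0
```

Call:
drive_tool --increments '[[[0, 0, 0, 0, 0], [-0.2, 0, 0, 0, 0], [-0.2, 0, 0, 0, 0], [-0.2, 0, 0, 0, 0], [-0.2, 0, 0, 0, 0]]]'

```text
time_s: 10.28
tcp_pos: [0.4308, -0.2029, 0.0992]
eef_rot: [-180.0, -0.0, -90.4]
contact_force: [-0.8, 0.7, 1.8]
gripper_width: 0.0481
gripper_force: 20.0
```

Call:
drive_tool --increments '[[[-0.2, 0, 0, 0, 0], [-0.2, 0, 0, -0.2, 0], [-0.2, 0, 0, -0.5, 0], [-0.2, 0, 0, -0.9, 0], [-0.2, 0, 0, -1, 0]]]'

```text
time_s: 10.9
tcp_pos: [0.432, -0.203, 0.2219]
eef_rot: [-179.7, -0.0, -90.4]
contact_force: [0.8, -1.1, -0.9]
gripper_width: 0.0479
gripper_force: 20.0
```

```bash
python3 - <<'E'
from h import *
delta(.653,.017,.235,-90)
E
```

```text
t 10.9 tcp [ 0.432  -0.203   0.2219] [-179.7   -0.   -90.4] q [ -1.   2. -25.   0. -63.   1.] w 0.0479 units [-1.847 -1.828 -0.109] roll -0.001
```

Call:
drive_tool --increments '[[[-0.2, -0.2, -0.2, -0.05, 0], [-0.2, -0.5, -0.5, -0.1, 0], [-0.2, -0.75, -0.75, -0.1, 0], [-0.2, -0.93, -0.92, -0.1, 0]]]'

```text
time_s: 11.4
tcp_pos: [0.5426, -0.0907, 0.2299]
eef_rot: [179.9, 0.0, -90.4]
contact_force: [-0.4, -0.6, -0.5]
gripper_width: 0.0478
gripper_force: 20.0
```

Call:
drive_tool --increments '[[[-0.2, -0.25, -0.25, 0, 0], [-0.2, -0.5, -0.5, 0, 0], [-0.2, -0.75, -0.75, 0, 0], [-0.2, -0.92, -0.91, 0, 0], [-0.2, -0.92, -0.91, 0, 0]]]'

```text
time_s: 12.02
tcp_pos: [0.6525, 0.0188, 0.2291]
eef_rot: [179.9, -0.0, -90.4]
contact_force: [-0.5, -0.3, -1.1]
gripper_width: 0.048
gripper_force: 20.0
```

```bash
python3 - <<'E'
from h import *
delta(.653,.017,.113,-90)
im=capture("wrist")[...,::-1]; cv2.imwrite("pics/w6.png",im)
E
```

```text
t 12.03 tcp [0.6525 0.0188 0.2291] [179.9  -0.  -90.4] q [ 19.  19.  -3.  -0. -68. -19.] w 0.048 units [ 0.015 -0.004  0.968] roll -0.001
```

View pics/w6.png

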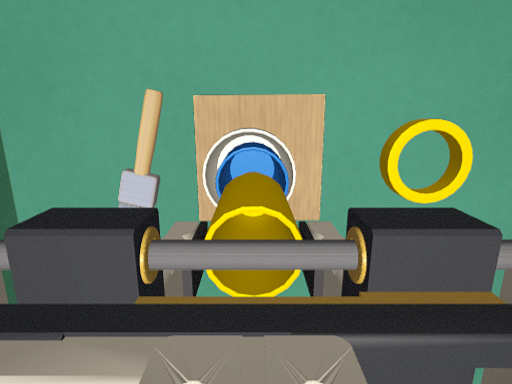

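The yellow cup is upright above the blue mouth at (252,180). Lowering it.

Call:
drive_tool --increments '[[[-0.2, 0.01, 0, 0.2, 0], [-0.2, 0.01, 0, 0.42, 0], [-0.2, 0.01, 0, 0.64, 0], [-0.2, 0.01, 0, 0.83, 0], [-0.2, 0.01, 0, 0.94, 0]]]'

```text
time_s: 12.7
tcp_pos: [0.6508, 0.0154, 0.1169]
eef_rot: [179.9, -0.0, -90.5]
contact_force: [-0.2, -0.3, 0.4]
gripper_width: 0.0483
gripper_force: 20.0
```

Call:
drive_tool --increments '[[[-0.2, 0, 0, 0.02, 0], [-0.2, 0, 0, 0.02, 0], [0.3, 0, 0, 0.02, 0], [0.3, 0, 0, 0.02, 0], [0.3, 0, 0, 0.02, 0]]]'

```text
time_s: 13.32
tcp_pos: [0.6522, 0.0164, 0.1162]
eef_rot: [-180.0, 0.0, -90.4]
contact_force: [-0.4, 0.3, 0.2]
gripper_width: 0.0566
gripper_force: 0.0
```

Call:
drive_tool --increments '[[[1, 0, 0, 0, 0], [1, 0, 0, -0.1, 0], [1, 0, 0, -0.4, 0], [1, 0, 0, -0.7, 0], [1, 0, 0, -1, 0]]]'

```text
time_s: 13.95
tcp_pos: [0.652, 0.0163, 0.238]
eef_rot: [-180.0, 0.0, -90.4]
contact_force: [0.6, -0.0, -0.5]
gripper_width: 0.0873
gripper_force: 0.0
```

```bash
python3 - <<'E'
from h import *
delta(.452,.2835,.2,16.8)
cam=load("wrist"); im=capture("wrist")[...,::-1]; cv2.imwrite("pics/w7.png",im)
hsv=cv2.cvtColor(im,cv2.COLOR_BGR2HSV); H,S,V=[x.astype(int) for x in cv2.split(hsv)]
b=blob((H>18)&(H<35)&(S>150)&(np.arange(384)[:,None]<238),(256,200),60); print("y",rim(cam,b,.126,.024),b.min(0),b.max(0))
b=blob((H>90)&(H<130)&(S>60)); print("b",rim(cam,b,.093,.034))
E
```

```text
t 13.95 tcp [0.652  0.0163 0.238 ] [-180.     0.   -90.4] q [ 19.  18.  -2.   0. -69. -19.] w 0.0873 units [-2.214  1.684  0.316] roll -0.298
y (array([0.65227523, 0.01392974]), np.float64(0.047389858909392416), np.float64(0.05521884997760833)) [224 152] [280 216]
b (array([0.65229361, 0.01410697]), np.float64(0.06652384522763011), np.float64(0.0688158514134363))
```

View pics/w7.png

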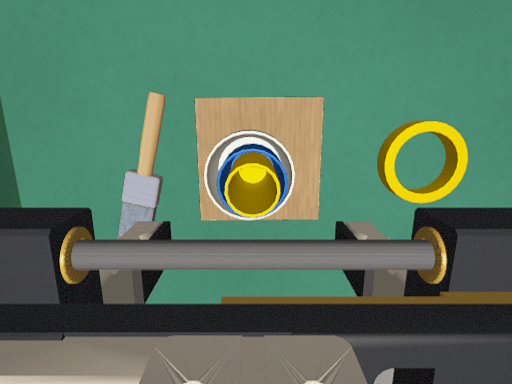

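All three cups are nested, yellow rim at (252,190) and axis at (0.652, 0.014). Heading for the tray.

Call:
drive_tool --increments '[[[1, -0.3, 0.25, 0, -0.028], [1, -0.6, 0.5, 0, -0.056], [1, -1, 0.76, 0, -0.084], [1, -1, 0.76, 0, -0.112], [1, -1, 0.76, 0, -0.14]]]'

```text
time_s: 14.62
tcp_pos: [0.5614, 0.138, 0.2369]
eef_rot: [-179.9, -0.0, -39.6]
contact_force: [-0.8, -0.9, 1.0]
gripper_width: 0.0874
gripper_force: 0.0
```

```bash
python3 - <<'E'
from h import *
delta(.452,.2835,.2,16.8)
E
```

```text
t 14.62 tcp [0.5614 0.138  0.2369] [-179.9   -0.   -39.6] q [ 33.  11. -12.   0. -66.  17.] w 0.0874 units [-1.476 -0.353  0.308] roll -0.157
```

Call:
drive_tool --increments '[[[1, -0.3, -0.1, 0, -0.028], [1, -0.6, -0.2, 0, -0.056], [1, -1, -0.3, 0, -0.084], [1, -1, -0.3, 0, -0.112], [1, -1, -0.3, 0, -0.14]]]'

```text
time_s: 15.25
tcp_pos: [0.4927, 0.2426, 0.2367]
eef_rot: [-180.0, -0.1, 10.8]
contact_force: [0.0, -0.2, -0.7]
gripper_width: 0.0876
gripper_force: 0.0
```

```bash
python3 - <<'E'
from h import *
delta(.452,.2835,.2,16.8)
E
```

```text
t 15.25 tcp [0.4927 0.2426 0.2367] [-1.80e+02 -1.00e-01  1.08e+01] q [ 47.   9. -15.   0. -66.  54.] w 0.0876 units [-0.269 -0.398  0.306] roll -0.017
```

Call:
drive_tool --increments '[[[1, -0.15, -0.2, 0.1, -0.017], [1, -0.27, -0.4, 0.2, -0.017], [1, -0.27, -0.4, 0.4, -0.017], [1, -0.27, -0.4, 0.6, -0.017], [1, -0.27, -0.4, 0.6, -0.017]]]'

```text
time_s: 15.88
tcp_pos: [0.4518, 0.2825, 0.1629]
eef_rot: [179.9, 0.1, 16.5]
contact_force: [-0.2, -0.3, 1.3]
gripper_width: 0.0878
gripper_force: 0.0
```

```bash
python3 - <<'E'
from h import *
delta(.452,.2835,.077,16.8)
im=capture("wrist")[...,::-1]; cv2.imwrite("pics/w8.png",im)
E
```

```text
t 15.88 tcp [0.4518 0.2825 0.1629] [1.799e+02 1.000e-01 1.650e+01] q [ 53.  11. -23.  -0. -56.  53.] w 0.0878 units [ 0.004 -0.007  0.716] roll -0.001
```

View pics/w8.png

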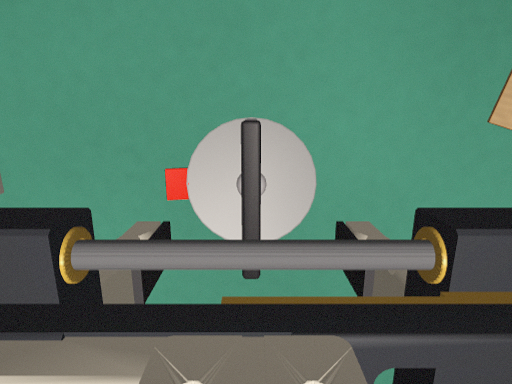

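The bar runs vertically at column 251, midway between the fingers. The ball is at the centre (251,184) and the lip is to the left. Descending.

Call:
drive_tool --increments '[[[1, 0.004, -0.007, 0.2, -0.001], [1, 0.004, -0.007, 0.4, -0.001], [1, 0.004, -0.007, 0.6, -0.001], [1, 0.004, -0.007, 0.715, -0.001], [1, 0.004, -0.007, 0.715, -0.001]]]'

```text
time_s: 16.55
tcp_pos: [0.4529, 0.2841, 0.078]
eef_rot: [180.0, 0.0, 16.8]
contact_force: [1.0, -0.1, 0.8]
gripper_width: 0.0876
gripper_force: 0.0
```

Call:
drive_tool --increments '[[[0.4, 0, 0, 0, 0], [0.1, 0, 0, 0, 0], [-0.2, 0, 0, 0, 0], [-0.4, 0, 0, 0, 0], [-0.5, 0, 0, 0, 0]]]' --squeeze 20

```text
time_s: 17.18
tcp_pos: [0.4528, 0.2841, 0.0781]
eef_rot: [-180.0, -0.0, 16.8]
contact_force: [-0.6, 0.4, -0.9]
gripper_width: 0.0431
gripper_force: 0.0
```

Call:
drive_tool --increments '[[[-0.6, 0, 0, 0, 0], [-0.7, 0, 0, 0, 0], [-0.8, 0, 0, 0, 0], [-0.9, 0, 0, 0, 0], [-1, 0, 0, 0, 0]]]'

```text
time_s: 17.8
tcp_pos: [0.4527, 0.2841, 0.0779]
eef_rot: [-180.0, 0.0, 16.8]
contact_force: [1.1, -0.0, 0.1]
gripper_width: 0.0138
gripper_force: 20.0
```

Call:
drive_tool --increments '[[[-1, 0, 0, 0, 0], [-1, 0, 0, 0, 0]]]' --squeeze 40

```text
time_s: 18.05
tcp_pos: [0.4528, 0.2841, 0.0779]
eef_rot: [180.0, 0.0, 16.8]
contact_force: [0.5, -0.1, -1.1]
gripper_width: 0.0136
gripper_force: 40.0
```

Call:
drive_tool --increments '[[[-1, 0, 0, -0.02, 0], [-1, 0, 0, -0.06, 0], [-1, 0, 0, -0.12, 0], [-1, 0, 0, -0.18, 0], [-1, 0, 0, -0.24, 0]]]'

```text
time_s: 18.68
tcp_pos: [0.4528, 0.2842, 0.1074]
eef_rot: [-180.0, -0.0, 16.8]
contact_force: [1.1, 0.1, -2.5]
gripper_width: 0.0133
gripper_force: 40.0
```

Call:
drive_tool --increments '[[[-1, 0, 0, -0.06, 0], [-1, 0, 0, -0.12, 0], [-1, 0, 0, -0.18, 0], [-1, 0, 0, -0.22, 0], [-1, 0, 0, -0.24, 0]]]'

```text
time_s: 19.3
tcp_pos: [0.4528, 0.2842, 0.1359]
eef_rot: [-180.0, -0.0, 16.8]
contact_force: [-1.0, 0.4, -2.7]
gripper_width: 0.0133
gripper_force: 40.0
```

Call:
drive_tool --increments '[[[-1, 0, 0, 0, 0], [-1, 0, 0, 0, 0], [-1, 0, 0, 0, 0]]]'

```text
time_s: 19.68
tcp_pos: [0.4526, 0.284, 0.1353]
eef_rot: [180.0, 0.0, 16.8]
contact_force: [0.7, -0.3, -3.3]
gripper_width: 0.0136
gripper_force: 40.0
```

```bash
python3 - <<'E'
from h import *
delta(.572,.014,.228,-90)
im=capture("wrist")[...,::-1]; cv2.imwrite("pics/w9.png",np.hstack([cv2.resize(im,(400,300)),capture("side")[50:350,100:500,::-1]]))
E
```

```text
t 19.68 tcp [0.4526 0.284  0.1353] [180.    0.   16.8] q [ 53.  13. -25.  -0. -52.  54.] w 0.0136 units [ 0.3    2.442 -0.772] roll 0.297
```

View pics/w9.png

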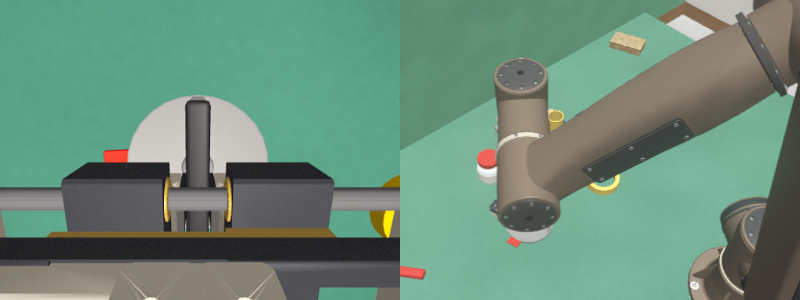

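The tray is up and level with the ball centred. Next I raise it and turn it, smoothly.

Call:
drive_tool --increments '[[[-1, 0, 0, -0.02, 0.004], [-1, 0, 0, -0.06, 0.012], [-1, 0, 0, -0.11, 0.025], [-1, 0, 0, -0.16, 0.04], [-1, 0, 0, -0.21, 0.055]]]'

```text
time_s: 20.4
tcp_pos: [0.4528, 0.2841, 0.1611]
eef_rot: [-180.0, -0.0, -3.2]
contact_force: [-0.6, -0.0, -2.6]
gripper_width: 0.0136
gripper_force: 40.0
```

Call:
drive_tool --increments '[[[-1, 0, 0, -0.05, 0.015], [-1, 0, 0, -0.1, 0.03], [-1, 0, 0, -0.15, 0.045], [-1, 0, 0, -0.2, 0.06], [-1, 0, 0, -0.25, 0.075]]]'

```text
time_s: 21.02
tcp_pos: [0.4527, 0.2841, 0.1911]
eef_rot: [-180.0, 0.0, -30.2]
contact_force: [1.1, 0.0, -2.8]
gripper_width: 0.0136
gripper_force: 40.0
```

Call:
drive_tool --increments '[[[-1, 0, 0, -0.05, 0.015], [-1, 0, 0, -0.1, 0.03], [-1, 0, 0, -0.15, 0.045], [-1, 0, 0, -0.2, 0.06], [-1, 0, 0, -0.25, 0.075]]]'

```text
time_s: 21.65
tcp_pos: [0.4527, 0.2841, 0.2211]
eef_rot: [-180.0, 0.0, -57.2]
contact_force: [-0.9, 0.7, -3.0]
gripper_width: 0.0137
gripper_force: 40.0
```

Call:
drive_tool --increments '[[[-1, 0, 0, -0.04, 0.015], [-1, 0, 0, -0.06, 0.03], [-1, 0, 0, -0.06, 0.045], [-1, 0, 0, -0.06, 0.06], [-1, 0, 0, -0.06, 0.072]]]'

```text
time_s: 22.28
tcp_pos: [0.4527, 0.284, 0.2281]
eef_rot: [180.0, 0.0, -83.1]
contact_force: [-0.1, -0.3, -1.8]
gripper_width: 0.0134
gripper_force: 40.0
```

Call:
drive_tool --increments '[[[-1, 0, 0, 0, 0.009], [-1, 0, 0, 0, 0.015], [-1, 0, 0, 0, 0.018], [-1, 0, 0, 0, 0.018]]]'

```text
time_s: 22.78
tcp_pos: [0.4527, 0.2841, 0.228]
eef_rot: [-180.0, 0.0, -89.4]
contact_force: [0.1, 0.1, -2.0]
gripper_width: 0.0136
gripper_force: 40.0
```

```bash
python3 - <<'E'
from h import *
delta(.572,.014,.228,-90)
E
```

```text
t 22.77 tcp [0.4527 0.2841 0.228 ] [-180.     0.   -89.4] q [ 53.   8. -18.  -0. -64. -53.] w 0.0136 units [ 2.262 -0.969  0.   ] roll 0.002
```

Call:
drive_tool --increments '[[[-1, 0.02, -0.01, 0, 0], [-1, 0.06, -0.03, 0, 0], [-1, 0.13, -0.06, 0, 0], [-1, 0.22, -0.1, 0, 0], [-1, 0.31, -0.14, 0, 0]]]'

```text
time_s: 23.4
tcp_pos: [0.4703, 0.2462, 0.228]
eef_rot: [180.0, -0.0, -89.4]
contact_force: [0.3, -0.6, -1.9]
gripper_width: 0.0138
gripper_force: 40.0
```

Call:
drive_tool --increments '[[[-1, 0.09, -0.04, 0, 0], [-1, 0.18, -0.08, 0, 0], [-1, 0.27, -0.12, 0, 0], [-1, 0.36, -0.16, 0, 0], [-1, 0.45, -0.2, 0, 0]]]'

```text
time_s: 24.02
tcp_pos: [0.4949, 0.1926, 0.2279]
eef_rot: [180.0, -0.0, -89.4]
contact_force: [-0.2, 0.4, -3.1]
gripper_width: 0.0139
gripper_force: 40.0
```

Call:
drive_tool --increments '[[[-1, 0.09, -0.04, 0, 0], [-1, 0.18, -0.08, 0, 0], [-1, 0.27, -0.12, 0, 0], [-1, 0.36, -0.16, 0, 0], [-1, 0.45, -0.2, 0, 0]]]'

```text
time_s: 24.65
tcp_pos: [0.5195, 0.1389, 0.228]
eef_rot: [180.0, -0.0, -89.4]
contact_force: [0.2, 0.1, -2.2]
gripper_width: 0.0134
gripper_force: 40.0
```

Call:
drive_tool --increments '[[[-1, 0.09, -0.04, 0, 0], [-1, 0.18, -0.08, 0, 0], [-1, 0.27, -0.12, 0, 0], [-1, 0.36, -0.16, 0, 0], [-1, 0.45, -0.2, 0, 0]]]'

```text
time_s: 25.28
tcp_pos: [0.544, 0.0852, 0.2279]
eef_rot: [180.0, -0.0, -89.4]
contact_force: [0.2, -0.2, -3.8]
gripper_width: 0.0137
gripper_force: 40.0
```

Call:
drive_tool --increments '[[[-1, 0.08, -0.03, 0, 0], [-1, 0.14, -0.06, 0, 0], [-1, 0.18, -0.08, 0, 0], [-1, 0.2, -0.09, 0, 0], [-1, 0.2, -0.09, 0, 0]]]'

```text
time_s: 25.9
tcp_pos: [0.5548, 0.062, 0.2279]
eef_rot: [180.0, 0.0, -89.4]
contact_force: [-0.5, -1.2, -2.5]
gripper_width: 0.0136
gripper_force: 40.0
```

```bash
python3 - <<'E'
from h import *
delta(.572,.014,.228,-90)
E
```

```text
t 25.9 tcp [0.5548 0.062  0.2279] [180.    0.  -89.4] q [ 26.  10. -15.  -0. -65. -26.] w 0.0136 units [ 0.402 -0.139 -0.   ] roll 0.002
```

Call:
drive_tool --increments '[[[-1, 0.03, -0.01, 0, 0.001], [-1, 0.08, -0.03, 0, 0.002], [-1, 0.15, -0.05, 0, 0.002], [-1, 0.22, -0.08, 0, 0.002], [-1, 0.29, -0.1, 0, 0.002]]]'

```text
time_s: 26.52
tcp_pos: [0.5675, 0.0266, 0.2279]
eef_rot: [180.0, -0.0, -90.1]
contact_force: [0.1, 0.4, -2.9]
gripper_width: 0.0138
gripper_force: 40.0
```

Call:
drive_tool --increments '[[[-1, 0.06, -0.02, 0, 0], [-1, 0.09, -0.03, 0, 0], [-1, 0.11, -0.04, 0, 0], [-1, 0.11, -0.04, 0, 0], [-1, 0.11, -0.04, 0, 0]]]'

```text
time_s: 27.15
tcp_pos: [0.5719, 0.0143, 0.228]
eef_rot: [180.0, 0.0, -90.1]
contact_force: [0.1, -0.2, -3.8]
gripper_width: 0.0139
gripper_force: 40.0
```

```bash
python3 - <<'E'
from h import *
delta(.572,.014,.228,-90)
K,R,t=load("top")
im=capture("top")[...,::-1]; cv2.imwrite("pics/e_top.png",im)
hsv=cv2.cvtColor(im,cv2.COLOR_BGR2HSV); H,S,V=[x.astype(int) for x in cv2.split(hsv)]
red=((H<8)|(H>172))&(S>150); l=blob(red,(262,165),35)
if l is not None: p=cast((K,R,t),l,.175); print("lip",p.mean(0),p.max(0),p.min(0))
cam=load("side"); s=capture("side")[...,::-1]
w=capture("wrist")[...,::-1]
cv2.imwrite("pics/e.png",np.hstack([cv2.resize(im[90:290,160:360],(400,400)),cv2.resize(w[:,56:440],(400,400))]))
cv2.imwrite("pics/s_e.png",s)
E
```

```text
t 27.15 tcp [0.5719 0.0143 0.228 ] [180.    0.  -90.1] q [ 21.  11. -13.  -0. -65. -21.] w 0.0139 units [ 0.003 -0.001 -0.   ] roll -0.0
```

View pics/e.png

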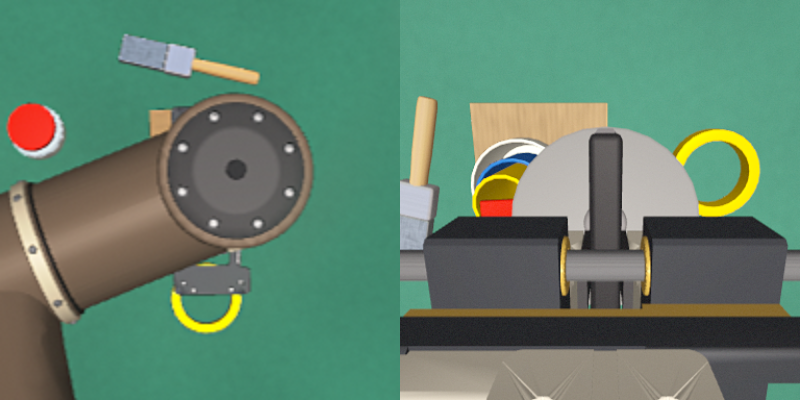

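The wrist view shows the red lip pointing at +x over the yellow mouth, the tray level and the ball at centre behind the bar. The measured pose puts the lip tip at (0.652, 0.014), against the yellow axis at (0.652, 0.014). Handing in.

```bash
python3 -c "
from plant import job
print(job.close_job())"
```

```text
the job is handed in; nothing more can be done
None
```

The cups are nested on the pad, and the tray is held level and still with its lip above the yellow cup and the ball centred; the job is handed in at about 27 s, with no verdict shown.

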